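Lock a tin into the counter rail with the clamped sliding stop

ROBOT

A 6-joint arm with a two-finger parallel gripper is mounted at the origin on a cart in front of the work surface, level with it; the furniture and walls round the work are solid. World frame = base frame: x ahead of the robot, y to its left, z up, the work surface at z = 0. Lengths are in m, angles in rad, forces in N, time in s.
With the tool pointing down it reaches from about 0.275 to 1 m from the base axis. Payload 8.4 kg.
Tool frame: the origin (TCP) lies on the centre line of the jaws, within the pads' length; the fingertips stand 17 mm ahead of it and the grasp point (between the pads) lies 2 mm behind it (bot.tcp_to_tips is the z of the fingertips in the tool frame, in m); z points along the fingers, y is the line along which they close (so a half turn about z gives the same grasp; the last joint's range is limited). The gripper opens to 85 mm and grips with 20 to 120 N. Pads are 22 mm wide; open, the fingers measure 114 mm over their backs; the gripper's body (76 mm by 85 mm) begins 54 mm behind the grasp point. The pads swing forward as they close: fully open they stand 13 mm farther back than shut.
Start: joints at [1.176, 0.353, 1.633, -0, 1.155, -0.002], TCP at [0.239, 0.577, 0.225] pointing down, gripper open.
Joint ranges: [-2.63, 2.63], [-0.92, 2.1], [0.06, 2.66], [-1.3, 4.44], [0, 2.69], [-3.02, 3.02]. Speed limits (rad/s): [2.22, 2.22, 2.79, 3.14, 3.14, 3.14].

INTERFACE

Orientations are given as a unit quaternion [x, y, z, w].
In Python, from workcell import bot, hand, kinematics, get_obs, vision, hand_in gives the robot as it stands. The module is installed in compiled form; this text tells all that it offers. Calls block until the motion is done:
- bot.reach(position, orientation): joint-space move of the TCP to a pose.
- bot.servo_line(position, ori=None, velocity=0.15): straight line of the TCP; ori=None keeps the orientation; velocity is the mean speed in m/s.
- bot.goto_joints(angles): joint-space move.
- hand.move_gripper(opening, strength=None): finger opening in m; strength is the grip in N (None keeps the last); returns when the fingers have stopped.
- bot.dwell(seconds).
- kinematics.solve_ik(position, orientation): joint angles nearest the present ones, or None.
- get_obs(): the state.
- vision.read_camera(name): name is "side" or "top"; returns a dict with "frame" (400x640x3 uint8, red, green, blue), "intrinsics" (3x3 intrinsics, pixels), "view" (4x4, takes a point from world to camera coordinates). Camera axes: x right, y down, z forward; pixel columns grow to the right and rows downward; lengths in m; the calibration is good to about 2 mm. A picture is of the moment at which its call begins. There is no depth.
A pose or a line that the arm cannot do raises bot.IKError and nothing moves.
- hand_in(): hands the job in; it is judged then, once.
The state is a dict: "time_s": time; "joint_pos": joint angles; "joint_vel": joint speeds; "joint_efforts": joint torques, N m; "position": TCP position; "orientation": TCP orientation; "wrist_force": force on the tool from outside, world axes, zero at the start; "ft_torque": the same for the moment, N m; "gripper_width": finger opening in m; "grip_force": force on a finger pad.
Only numpy, scipy, OpenCV 4.12 (cv2) and the standard library are available. Lean on these libraries where they do the work, as an engineer would, in place of code of your own. Each camera call takes 0.05 s, during which the arm holds its last target. There are 200 camera calls.

TASK

Swing the clamp lever to loosen the sliding stop on the counter rail, open the stop wide, slide the low round tin along the counter into the rail's bay and back against the rail, then close the stop so the tin is held snugly between it and the fixed end plate, and swing the lever back to clamp it tight. Keep the tin upright on the counter all the time, and leave the tub, spice jar, drink can and oil bottle where they stand.

Things in the scene. Friction and masses are not known exactly. Their poses are not given: they have to be found in the camera images.
- can_rail: Aluminium rail fixed to the counter, 340 mm along its y. Origin: centre of its underside; +x away from the robot, +y to the fixed end plate, z up. Bar front face (back of the bay) at x=-15 mm, 42 mm high. End plate 66 mm high, inner face at y=+145 mm, 12 mm thick, sticks out to x=-95 mm. The tin's bay is the counter before the bar, between end plate and sliding stop.
- end_plate (a point): Point on the inner face of the fixed end plate, 40 mm up, 45 mm in front of the rail's centre line.
- stop (a joint): Sliding stop: value = opening in m between its jaw and the end plate, 0 to 0.200, growing as it moves to the rail's -y. A 52 mm wide saddle (90 mm rearward from the jaw face, top at z=57 mm) rides on the bar; the jaw, a plate 10 mm thick, stands before the bar from x=-21 to -80 mm, z=4 to 66 mm, and can be pushed on either face. About 2 N move it when free; clamped, it holds.
- jaw (a point): Point on the jaw face of the sliding stop (the face towards the end plate), 40 mm up, 45 mm in front of the rail's centre line. Axes as the rail's.
- clamp (a joint): Clamp lever knob on the stop, vertical axis, rad: 0 = free, 1.27 = hard clamped (lever points straight out from the rail, its -x). Clockwise from above clamps. Lever direction in the rail's frame: (-sin a, -cos a), a = 0.3 + value. It bites from about 0.55, is firm above 0.9, loose below 0.3, and stays where it is left; about 0.15 N m turn it.
- clamp_axis (a point): Centre of the clamp knob's hub on its axis, z=88 mm, 55 mm behind the jaw face (to the rail's -y), over the bar's centre line. The hub is a black round knob 38 mm in diameter, z=57 to 99 mm; it can be pushed sideways to slide the stop.
- lever_tip (a point): Axis of the upright post at the end of the lever arm, 88 mm from the knob's axis, z = 88 mm. The post is 20 mm in diameter, z = 72 to 104 mm; the arm to it is a bar 14 mm wide, z = 80 to 96 mm.
- tin: The low round steel tin with a fixed lid, plain metal, 95 mm in diameter, straight wall, 73 mm high, about 0.5 kg, standing on the counter in front of the rail between two bystanders. Origin at the centre of its underside, z up. Too wide to grip: push it. Touching the rail's bar, its axis is at x=-62.5 mm of the rail.
- tub: Bystander: small tub, 72 mm in diameter, 71 mm high, near the tin. Origin at the centre of its underside. Leave it alone.
- spice: Bystander: spice jar, 45 mm in diameter, 100 mm high, near the tin. Origin at the centre of its underside. Leave it alone.
- drink_can: Bystander: drink can, 66 mm in diameter, 115 mm high, beyond the open end of the rail. Origin at the centre of its underside. Leave it alone.
- oil_bottle: Bystander: squeeze bottle, 68 mm in diameter, 217 mm high, beyond the end plate. Origin at the centre of its underside. Leave it alone.
There are look-alikes about, which are no part of the job. What is shaped like the tin but blue or yellow is not meant.

How it is judged:
By the outcome, as a careful person would: the job done as asked, in the order asked, and still so for the second after the job is handed in, with the robot touching nothing.
It also fails if it takes over 72 s, if anything falls off the work surface, if the arm or the gripper's body presses on something with over 40 N, if the wrist force passes 120 N, or if a joint passes its speed limit or range.

## Working session

There is one attempt and no reset: what is moved stays moved. The work goes in short steps, each a Python script; the robot and the scene stay as the last script left them, time stands still between calls to the robot, and variables do not carry over. Pictures are saved under pics/ and viewed, at most 13 in all, crops included, and the job is handed in when it is done.

```bash
mkdir -p pics; python3 - <<'E'
from workcell import *
import cv2,numpy as np
for n in("top","side"):
    r=vision.read_camera(n); cv2.imwrite(f"pics/{n}0.png",r["frame"][:,:,::-1]); np.savez(f"{n}.npz",K=r["intrinsics"],V=r["view"],f=r["frame"])
    print(n,r["intrinsics"].tolist(),np.round(r["view"],4).tolist())
o=get_obs();print(o["time_s"],o["orientation"],o["wrist_force"])
E
```

```text
top [[465.40687657995215, 0.0, 323.6919676673798], [0.0, 465.40687657995215, 197.96301719223723], [0.0, 0.0, 1.0]] [[-0.0123, -0.9999, -0.0024, 0.0012], [-0.9933, 0.0125, -0.1145, 0.5627], [0.1145, 0.001, -0.9934, 1.1664], [0.0, 0.0, 0.0, 1.0]]
side [[477.9806560790667, 0.0, 323.2632942689171], [0.0, 477.9806560790667, 206.6859807281684], [0.0, 0.0, 1.0]] [[0.9392, -0.3431, -0.0129, -0.5099], [-0.1567, -0.3948, -0.9053, 0.1546], [0.3055, 0.8523, -0.4246, 1.147], [0.0, 0.0, 0.0, 1.0]]
0.1 [ 1.95131987e-01  9.80776777e-01 -6.35106606e-04 -1.31017589e-04] [-0.68847551 -0.19677717  0.52466889]
```

View pics/top0.png

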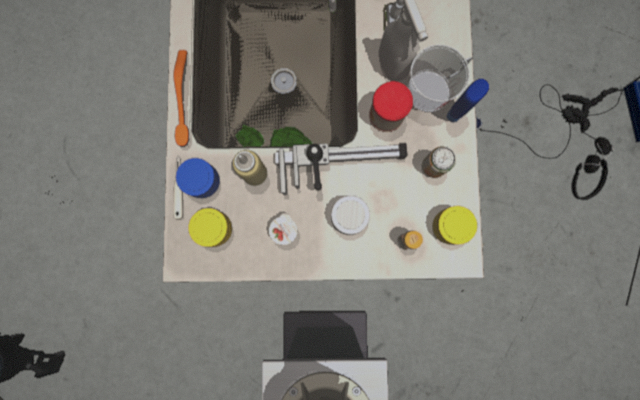

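View pics/side0.png

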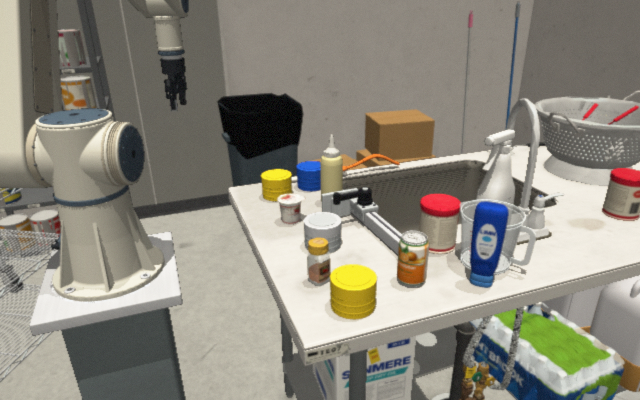

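Top view: rail from (275,157) to (405,150), end plate at the left (282,170), jaw at about (296,170), knob (315,153), lever tip (318,186). The tin is at (350,214), tub at (283,229), spice at (412,239), can at (439,161). I'll zoom in for precision.

```bash
cat > h.py <<'E'
import numpy as np,cv2
from workcell import *
def ray(cam,uv,z):
    d=np.load(cam+".npz");R=d["V"][:3,:3];t=d["V"][:3,3];c=-R.T@t
    v=R.T@np.linalg.inv(d["K"])@[uv[0],uv[1],1];return c+v*(z-c[2])/v[2]
def proj(cam,p):
    d=np.load(cam+".npz");q=d["K"]@(d["V"]@[*p,1])[:3];return q[:2]/q[2]
def snap(cam):
    r=vision.read_camera(cam);np.savez(cam+".npz",K=r["intrinsics"],V=r["view"],f=r["frame"]);return r["frame"]
def crop(f,x,y,w,h,s,name):
    cv2.imwrite("pics/"+name,cv2.resize(f[y:y+h,x:x+w,::-1],None,fx=s,fy=s,interpolation=cv2.INTER_CUBIC))
E
python3 - <<'E'
from h import *
f=np.load("top.npz")["f"];crop(f,225,130,200,130,4,"c1.png")
E
```

```text
(no output)
```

View pics/c1.png

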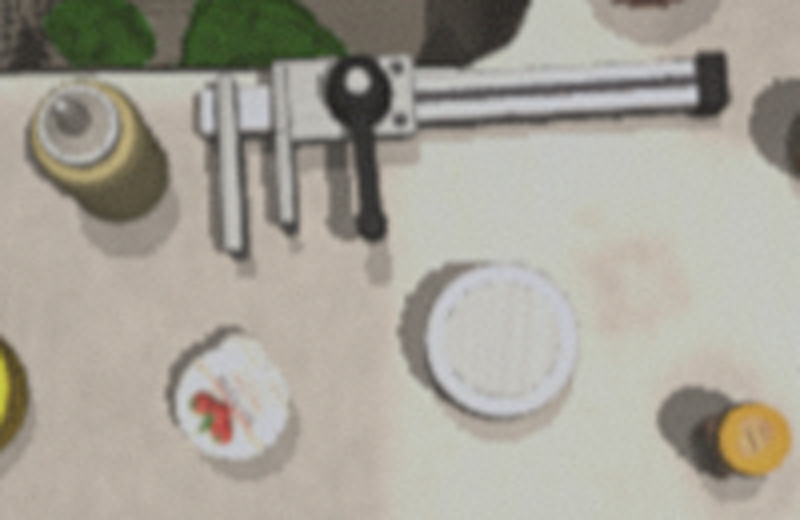

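```bash
python3 - <<'E'
from h import *
P=dict(knob=(358,90,.099),tip=(371,226,.104),plateFrontIn=(243,248,.066),plateFrontOut=(226,250,.066),plateBackIn=(236,78,.066),jawFin=(280,226,.066),jawFout=(296,224,.066),capR=(726,82,.042),railL=(200,110,.042),barR=(697,82,.042),barfr=(697,105,.042),barfr2=(420,128,.042),tin=(501,341,.073),tub=(232,398,.071),spice=(755,438,.1),oil=(72,116,.217))
for k,(x,y,z) in P.items(): print(k,np.round(ray("top",(225+x/4-.4,130+y/4-.4),z),4))
print("can",ray("top",(442,155),.115))
E
```

```text
knob [0.6688 0.0164 0.099 ]
tip [0.5836 0.0092 0.104 ]
plateFrontIn [0.5761 0.0901 0.066 ]
plateFrontOut [0.5749 0.1008 0.066 ]
plateBackIn [0.6847 0.0943 0.066 ]
jawFin [0.5897 0.0669 0.066 ]
jawFout [0.5908 0.0568 0.066 ]
capR [ 0.6834 -0.2202  0.042 ]
railL [0.6693 0.1197 0.042 ]
barR [ 0.6836 -0.2015  0.042 ]
barfr [ 0.6685 -0.201   0.042 ]
barfr2 [ 0.6557 -0.0221  0.042 ]
tin [ 0.5151 -0.0701  0.073 ]
tub [0.482  0.0968 0.071 ]
spice [ 0.4527 -0.2201  0.1   ]
oil [0.6308 0.1713 0.217 ]
can [ 0.65426794 -0.29353363  0.115     ]
```

```bash
cat >> h.py <<'E'
TH=0.0714;O=np.array([.673,-.050]);RX=np.array([np.cos(TH),np.sin(TH)]);RY=np.array([-np.sin(TH),np.cos(TH)])
def W(x,y,ztip): return [*(O+x*RX+y*RY),ztip+bot.tcp_to_tips]
def Rl(p): d=np.array(p[:2])-O; return d@RX,d@RY
def Q(yaw): # tool x along rail-frame heading yaw
    p=TH+yaw;return [np.cos(p/2),np.sin(p/2),0.,0.]
def F():
    f=np.array(get_obs()["wrist_force"]);return f
def st(m=""):
    o=get_obs();x,y=Rl(o["position"]);print(m,"t%.1f"%o["time_s"],"rail",np.round([x,y],4),"z%.3f"%o["position"][2],"F",np.round(o["wrist_force"],1))
def arc(hub,a0,a1,n,off0,off1,sgn,z,v=.08):
    for k in range(n+1):
        s=k/n;a=a0+(a1-a0)*s;off=off0+(off1-off0)*s
        u=np.array([-np.sin(a),-np.cos(a)]);m=sgn*np.array([-np.cos(a),np.sin(a)])
        p=np.array([0,hub])+.088*u-off*m
        bot.servo_line(W(*p,z),velocity=v)
E
python3 - <<'E'
from h import *
print(bot.tcp_to_tips)
q=Q(np.pi/2)
hand.move_gripper(0.0)
bot.reach([.42,.15,.30],q)
hub=.0665
bot.reach(W(-.090,hub+.029,.14),q)
bot.servo_line(W(-.090,hub+.029,.078)); st("down")
arc(hub,1.57,.33,5,.022,.025,-1,.078); st("arc")
f=snap("top");crop(f,225,130,200,130,4,"c2.png")
E
```

```text
0.017
down t4.1 rail [-0.0896  0.096 ] z0.096 F [0.6 0.8 0.4]
arc t6.5 rail [-0.0517 -0.0091] z0.095 F [-0.2 -0.4  0.3]
```

View pics/c2.png

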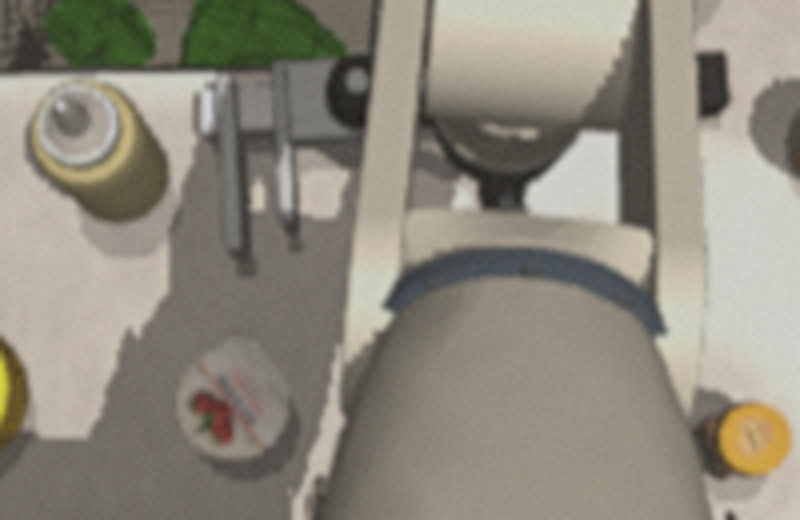

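The arm covers the lever (knob still at (350,92), jaw unmoved). I'll lift, move to the hub's +y side, and look there from the side.

```bash
python3 - <<'E'
from h import *
q=Q(np.pi/2);hub=.0665
p=get_obs()["position"]
bot.servo_line([p[0],p[1],.20],velocity=.25)
bot.servo_line(W(0,hub+.038,.14),velocity=.25)
f=snap("side");crop(f,290,150,160,120,4,"c3.png");st()
E
```

```text
t7.8 rail [-0.0006  0.1034] z0.157 F [0.1 0.  0.8]
```

View pics/c3.png

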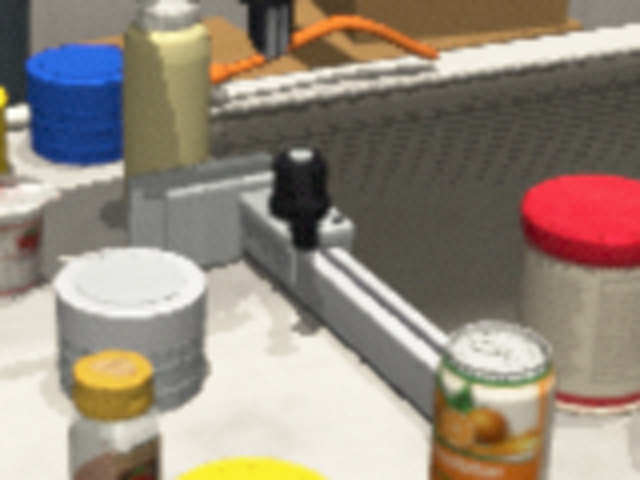

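The post is at crop (303,232), swung round to the camera side, with the hub at (300,160). The lever is loose, so I'll check the angle and then push the hub to open the stop.

```bash
python3 - <<'E'
from h import *
tip=Rl(ray("side",(290+303/4-.4,150+225/4-.4),.095));d=np.array(tip)-[0,.0665]
a=np.arctan2(-d[0],-d[1]);print("tip rel",d,"clamp",a-.3)
if a<.6:
    hub=.0665
    bot.servo_line(W(0,hub+.040,.078)); st("down")
    end=.145-.185-.055
    for y in (hub+.02,end+.030):
        bot.servo_line(W(0,y,.078),velocity=.1); st("push")
    bot.servo_line(W(0,end+.036,.078),velocity=.1)
    bot.servo_line(W(0,end+.036,.22),velocity=.25)
    bot.servo_line(W(-.16,.20,.22),velocity=.3)
    f=snap("top");crop(f,225,130,230,130,3,"c4.png");st()
E
```

```text
tip rel [-0.04057456 -0.08598726] clamp 0.14088906318791494
down t8.4 rail [0.0002 0.1058] z0.096 F [-0.6 -0.5  0.4]
push t8.7 rail [0.0003 0.0855] z0.096 F [-0.2  0.1  0.1]
push t10.4 rail [ 0.0001 -0.0644] z0.095 F [-1.5  0.3  0.3]
 t12.6 rail [-0.1594  0.1991] z0.237 F [-0.4 -0.   0.1]
```

View pics/c4.png

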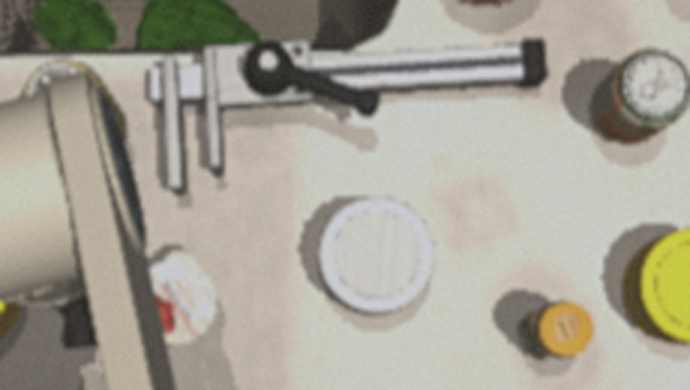

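The hub, at crop (268,65), hasn't moved, and the lever post is at (367,100). The fingers evidently missed the hub, so I'll check the gripper.

```bash
python3 - <<'E'
from h import *
o=get_obs();print(o["gripper_width"],o["position"],o["orientation"],o["time_s"])
for n,p,z in(("knob",(268,57),.099),("post",(368,98),.104),("jawFin",(210,168),.066)):
    print(n,np.round(Rl(ray("top",(225+p[0]/3-.4,130+p[1]/3-.4),z)),4))
E
```

```text
-4.274244300595104e-06 [0.49978257 0.13721852 0.23673042] [ 6.81729065e-01  7.31604702e-01 -1.76785148e-04  1.05686921e-04] 12.5833
knob [0.0094 0.0662]
post [-0.0325 -0.0122]
jawFin [-0.0735  0.1224]
```

```bash
python3 - <<'E'
from h import *
for z in (.12,.14,.16,.18): print(z,(proj("side",[*W(-.0006,.1034,0)[:2],z])-[290,150])*4)
print("hub",(proj("side",[*W(0,.0665,0)[:2],.099])-[290,150])*4, "base",(proj("side",[*W(0,.0665,0)[:2],.057])-[290,150])*4)
print("knob",np.round(Rl(ray("top",(225+268/3-.4,130+67/3-.4),.099)),4))
E
```

```text
0.12 [268.04894472 114.11605558]
0.14 [268.53688459  87.48769739]
0.16 [269.03106756  60.51863367]
0.18 [269.53161423  33.20228342]
hub [293.24007411 160.01201942] base [291.8840891  215.11694195]
knob [0.001  0.0669]
```

```bash
python3 - <<'E'
from h import *
f=snap("side");p=get_obs()["position"]
for z in (p[2]+.02,p[2],p[2]-.017): 
    u=proj("side",[p[0],p[1],z]);print(z,u,)
x,y=(u-[60,70]).astype(int)
g=f.copy();
for z in (p[2],p[2]-.017):
    c=proj("side",[p[0],p[1],z]).astype(int);g[c[1],c[0]+14:c[0]+24]=[255,0,0]
crop(g,x,y,120,100,5,"c5.png");print(x,y)
E
```

```text
0.25675029173381714 [290.04770266 129.81011879]
0.23675029173381712 [290.35599079 136.88233944]
0.2197502917338171 [290.61492448 142.82235471]
230 72
```

View pics/c5.png

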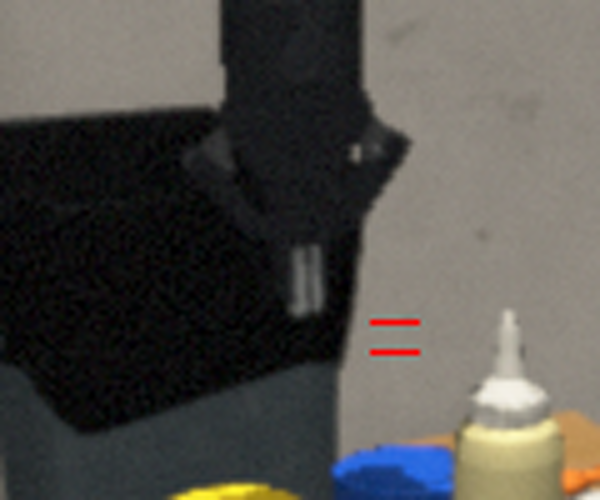

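Side view: the closed tips are at crop row 318, level with the TCP mark (322) rather than the expected tip mark (352). So the tips really stand about 18 mm higher than nominal and went over the hub. I'll correct for this and redo the hub push with force checks.

```bash
sed -i 's/ztip+bot.tcp_to_tips/ztip+TIPS/; s/^TH=/TIPS=0.0 # seen in the side camera: tips about level with TCP\nTH=/' h.py
python3 - <<'E'
from h import *
hub=.0665
bot.servo_line(W(0,hub+.042,.19),velocity=.3)
bot.servo_line(W(0,hub+.042,.11),velocity=.25)
while get_obs()["position"][2]>.082 and abs(F()[2])<6:
    p=get_obs()["position"];bot.servo_line([p[0],p[1],p[2]-.01],velocity=.1)
st("down")
end=.145-.185-.055
for y in (hub+.025,hub+.005,0,end+.031):
    bot.servo_line(W(0,y,.078),velocity=.1); st("push")
    if np.linalg.norm(F())>25: print("STOP");break
f=snap("side");crop(f,290,130,200,150,3,"c6.png")
E
```

```text
down t14.6 rail [-0.001   0.1094] z0.081 F [ 0.2 -0.4  0. ]
push t15.0 rail [-0.      0.0905] z0.078 F [-0.4 -0.6  0.4]
push t15.3 rail [0.0001 0.071 ] z0.078 F [-1.5 -0.2 -0.6]
push t16.2 rail [ 0.0004 -0.0002] z0.078 F [-0.4 -0.  -0.4]
push t17.0 rail [ 0.0003 -0.0643] z0.078 F [-0.2  0.6 -0. ]
```

View pics/c6.png

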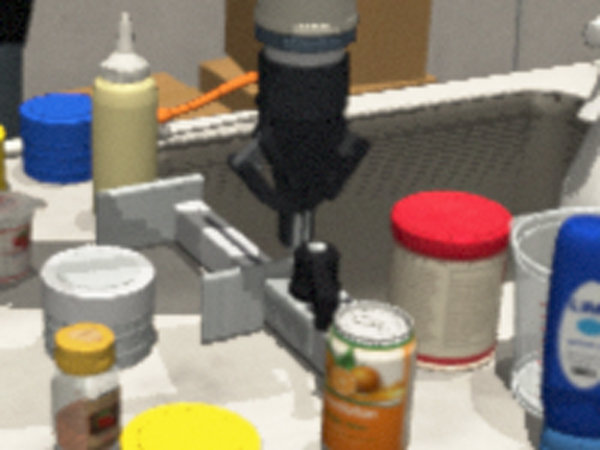

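The stop slid open: the jaw is at (228,300) and the hub at (318,265), clear of the can. Next is the tin, pushed with half-open fingers as a cradle.

```bash
python3 - <<'E'
from h import *
end=.145-.185-.055
bot.servo_line(W(0,end+.038,.078),velocity=.1)
bot.servo_line(W(0,end+.038,.20),velocity=.3)
h=np.radians(30);d=np.array([np.cos(h),np.sin(h)]);D=.048
t0=np.array([-.159,-.009]);t1=np.array([-.0625,.065])
a=t0-(D+.016)*d
q=Q(h); hand.move_gripper(.060)
bot.reach(W(*a,.16),q); st("above")
bot.servo_line(W(*a,.06),velocity=.25)
while get_obs()["position"][2]>.024 and F()[2]<6:
    p=get_obs()["position"];bot.servo_line([p[0],p[1],p[2]-.012],velocity=.12)
st("low")
bot.servo_line(W(*(t0-D*d),.022),velocity=.06); st("contact")
b=t1-D*d
for s in (.5,.92):
    bot.servo_line(W(*(t0+s*(t1-t0)-D*d),.022),velocity=.07); st()
p=t0+.92*(t1-t0)-D*d
for k in range(8):
    p=p+[.002,.001]; bot.servo_line(W(*p,.022),velocity=.04)
    if np.linalg.norm(F()[:2])>7: break
st("back")
bot.servo_line(W(*(p-[.03,.017]),.022),velocity=.15)
f=snap("side");crop(f,270,150,200,150,3,"c7.png");st()
E
```

```text
above t19.4 rail [-0.213  -0.0414] z0.161 F [0.7 0.9 0.6]
low t20.9 rail [-0.2133 -0.0412] z0.014 F [0.6 0.7 0.3]
contact t21.4 rail [-0.1999 -0.0328] z0.022 F [-0.1 -0.6 -0.5]
 t22.4 rail [-0.1521  0.004 ] z0.022 F [-0.8  0.3  0. ]
 t23.2 rail [-0.1115  0.0351] z0.022 F [ 0.2  1.5 -0.3]
back t25.2 rail [-0.098   0.0426] z0.022 F [-10.7  -6.1   6.6]
 t25.7 rail [-0.1241  0.0262] z0.023 F [-0.6 -1.2 -0.1]
```

View pics/c7.png

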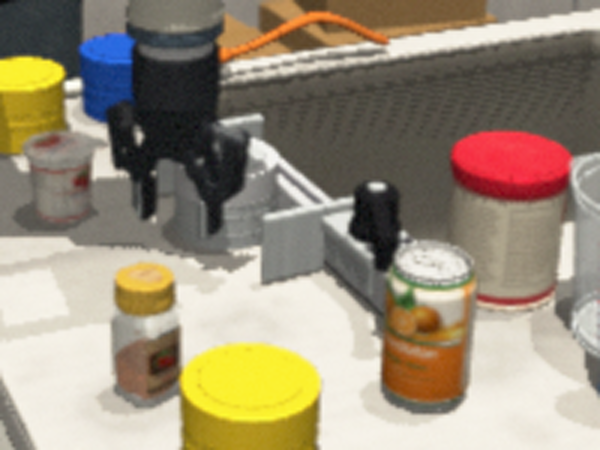

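The tin is upright in the bay against the bar, at about (225,195). I'll close the stop by pushing the outer face of the jaw.

```bash
python3 - <<'E'
from h import *
p=get_obs()["position"];bot.servo_line([p[0],p[1],.17],velocity=.3)
hand.move_gripper(0.)
q=Q(np.pi/2);x=-.058
bot.reach(W(x,-.073,.16),q); st("above")
bot.servo_line(W(x,-.073,.08),velocity=.25)
while get_obs()["position"][2]>.042 and F()[2]<6:
    p=get_obs()["position"];bot.servo_line([p[0],p[1],p[2]-.012],velocity=.12)
st("low")
y=.145-.095-.010-.011
for yy in (-.02,y-.010): bot.servo_line(W(x,yy,.038),velocity=.07); st("push")
yy=y-.010
for k in range(14):
    yy+=.002;bot.servo_line(W(x,yy,.038),velocity=.04)
    if abs(F()@[*RY,0])>10: break
st("closed")
bot.dwell(.2);st()
bot.servo_line(W(x,yy-.02,.038),velocity=.1)
bot.servo_line(W(x,yy-.02,.17),velocity=.3)
bot.servo_line(W(-.16,-.16,.22),velocity=.3)
f=snap("top");crop(f,225,130,200,130,4,"c8.png");st()
E
```

```text
above t28.0 rail [-0.0582 -0.0728] z0.160 F [-0.6 -0.3 -0.5]
low t29.5 rail [-0.0589 -0.0723] z0.033 F [ 1.  -0.8 -0.2]
push t30.4 rail [-0.0578 -0.0199] z0.038 F [-0.3 -0.1  0.6]
push t31.1 rail [-0.0585  0.0196] z0.038 F [-0.3 -0.4 -0.4]
closed t33.1 rail [-0.0581  0.0327] z0.038 F [ -2.1 -17.4  -2.8]
 t33.3 rail [-0.0581  0.0327] z0.038 F [ -1.8 -16.9  -2.4]
 t35.1 rail [-0.1598 -0.1587] z0.219 F [ 0.1  0.5 -0.9]
```

View pics/c8.png

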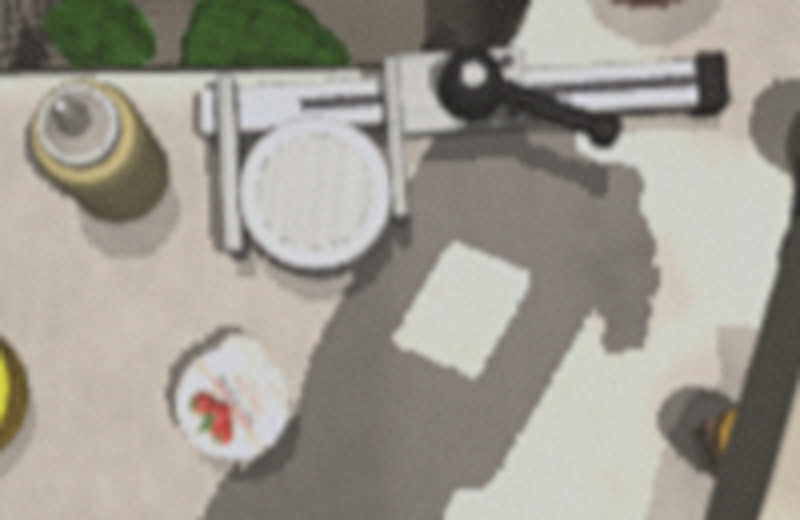

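The tin sits snugly between plate and jaw: jaw at (397,190) touching it, hub at (472,85), post at (602,130). Next I clamp the lever.

```bash
python3 - <<'E'
from h import *
R=lambda x,y,z:np.array(Rl(ray("top",(225+x/4-.4,130+y/4-.4),z)))
hb=R(471,88,.099);tp=R(602,128,.104);d=tp-hb;a=np.arctan2(-d[0],-d[1]);print("hub",hb,"a",a,np.hypot(*d))
hub=-.005 if abs(hb[1]+.005)<.004 else hb[1]
a=np.clip(a,.3,.6)
u=np.array([-np.sin(a),-np.cos(a)]);m=np.array([-np.cos(a),np.sin(a)])
s=np.array([0,hub])+.088*u-.036*m
bot.servo_line(W(*s,.20),velocity=.3)
bot.servo_line(W(*s,.11),velocity=.25)
bot.servo_line(W(*s,.078),velocity=.1); st("down")
arc(hub,a,1.50,6,.028,.022,1,.078); st("arc")
p=get_obs()["position"];x,y=Rl(p)
for k in range(8):
    y+=.002;bot.servo_line(W(-.088,y,.078),velocity=.03)
    f=F()@[*RY,0]
    if abs(f)>9: break
st("end")
bot.servo_line(W(-.092,y-.02,.078),velocity=.1)
bot.servo_line(W(-.092,y-.02,.20),velocity=.3)
bot.servo_line(W(-.22,-.17,.25),velocity=.3)
f=snap("top");crop(f,225,130,200,130,4,"c9.png");st()
E
```

```text
hub [-0.00400633 -0.00282916] a 0.3991020622138754 0.08379579782004697
down t36.8 rail [-0.001 -0.1  ] z0.078 F [-0.   0.2 -0.5]
arc t39.3 rail [-0.0865 -0.0325] z0.078 F [-0.1 -0.6 -0.3]
end t41.1 rail [-0.0878 -0.021 ] z0.078 F [ -0.5 -15.6  -0.4]
 t42.8 rail [-0.2196 -0.169 ] z0.249 F [ 0.2 -0.5  0.5]
```

View pics/c9.png

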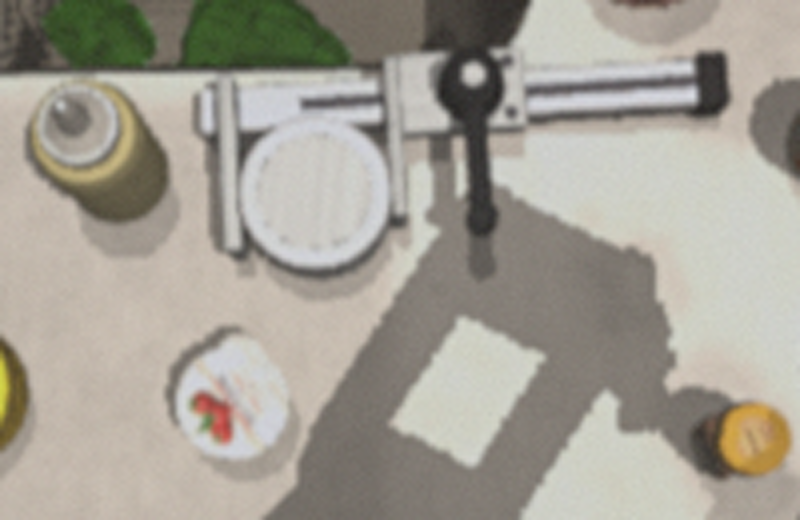

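The lever points straight out (hub (471,86), post (481,220)), hard clamped. The tin is snug against the bar, plate and jaw. The tub and spice jar look unmoved, and the robot is clear.

```bash
python3 -c "
from workcell import *
print(hand_in())"
```

```text
the job is handed in; nothing more can be done
None
```

The job is handed in at about 43 s: the tin stands upright against the rail, snug between stop and end plate, with the lever back at hard clamped. The tub, spice jar, drink can and oil bottle were left standing; the can's position was not rechecked at the end.

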